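# Sweep the brass nuts off the bench riser into the blue bin

### The job

Clear the four loose brass nuts off the blue mat: sweep them along the mat with your fingertips and over its edge, so that all four drop into the blue bin hanging there. Do not pick up or lift any nut, and leave the gauge, the white coupling and the green tub standing where they are.

Things in the scene. Friction and masses are not known exactly. Their poses are not given: they have to be found in the camera images.
- riser: bench riser, fixed: a board 340 mm (its x) by 440 mm (its y) with a flat blue mat, standing on grey steel legs; the mat's top is 95 mm above the bench. Origin at the bench, under the middle of the board. The two picking bins hang on a steel rail along the edge on its -y side
- riser_bin_edge (a point): middle of the riser's -y edge, at mat height; axes as the riser's. The edge runs along x, and past it (-y) come a 3 mm rail, 6 mm below mat level, and then the bins
- blue_bin: blue picking bin, fixed, empty, left or right of the two: 115 mm wide (x), 165 mm deep (y), 75 mm high, walls 3 mm, open on top. Origin: centre of its underside, 14 mm above the bench; axes as the riser's. The outside of its back wall (y = +82.5 mm) hangs 4 mm beyond the riser's edge, top 6 mm below the mat; the front (-y) is cut down to 40 mm
- yellow_bin: a yellow picking bin of the same shape and size beside the blue one on the rail, fixed, with steel washers in it; not for the nuts
- gauge: small pressure gauge lying on its back on the mat, dial up: dark round case 52 mm across, 24 mm high, with a brass stem reaching 47 mm from the middle along its -y; loose, 0.12 kg. Origin at the centre of the case's underside
- coupling: white plastic pipe coupling standing on end: 60 mm across, 45 mm high, loose, 0.07 kg. Origin at the centre of its underside
- tub: green closed tub, 56 mm across at its lid, 40 mm high, loose, 0.09 kg. Origin at the centre of its underside
- nut1: a brass hexagon nut, M16: 24 mm across the flats, 28 mm across the corners, 13 mm thick, about 35 g, with a 16 mm hole; lies flat on the mat and slides freely. Origin at its middle, 6.5 mm above the mat; z along the hole
- nut2: a brass hexagon nut, M16: 24 mm across the flats, 28 mm across the corners, 13 mm thick, about 35 g, with a 16 mm hole; lies flat on the mat and slides freely. Origin at its middle, 6.5 mm above the mat; z along the hole
- nut3: a brass hexagon nut, M16: 24 mm across the flats, 28 mm across the corners, 13 mm thick, about 35 g, with a 16 mm hole; lies flat on the mat and slides freely. Origin at its middle, 6.5 mm above the mat; z along the hole
- nut4: a brass hexagon nut, M16: 24 mm across the flats, 28 mm across the corners, 13 mm thick, about 35 g, with a 16 mm hole; lies flat on the mat and slides freely. Origin at its middle, 6.5 mm above the mat; z along the hole

How it is judged:
By the outcome, as a careful person would: the job done as asked, in the order asked, and still so for the second after the job is handed in, with the robot touching nothing.
It also fails if it takes over 61 s, if anything falls off the work surface, if the arm or the gripper's body presses on something with over 40 N, if the wrist force passes 120 N, or if a joint passes its speed limit or range.

### The arm

A 6-joint arm with a two-finger parallel gripper is mounted at the origin on the work surface. World frame = base frame: x ahead of the robot, y to its left, z up, the work surface at z = 0. Lengths are in mm, angles in degrees, forces in N, time in s.
With the tool pointing down it reaches from about 300 to 850 mm from the base axis. Payload 4.2 kg.
Tool frame: the origin (TCP) lies between the finger pads; the fingertips stand 14 mm ahead of it and the grasp point (between the pads) lies 5 mm behind it (env.finger_overhang is the distance from the TCP to the fingertips, in mm); z points along the fingers, y is the line along which they close (so a half turn about z gives the same grasp; the last joint's range is limited). The gripper opens to 91 mm and grips with 3 to 60 N. Pads are 32 mm wide; open, the fingers measure 118 mm over their backs; the gripper's body (76 mm by 178 mm) begins 60 mm behind the grasp point.
Start: joints at [-70.187, 18.312, 89.639, -0, 72.044, -1.146], TCP at [205.679, -536.971, 227.976] pointing down, gripper open.
Joint ranges: [-177.97, 177.97], [-48.28, 115.42], [12.27, 149.76], [-77.06, 257.06], [2.81, 150.46], [-146.56, 146.56]. Speed limits (degrees/s): [147.25, 147.25, 180, 180, 180, 180].

### API

Orientations are given as [roll, pitch, yaw] about the fixed x, y, z axes, in that order (R = Rz(yaw) Ry(pitch) Rx(roll)).
In Python, from workcell import status, cams, env, finder gives the robot as it stands.
- The arm moves only by the tool apply_moves, never from a script. Its argument "increments" is a list of rows, each a list of 7 numbers: the opening, from -1 (shut) to 1 (fully open), then the shift along the world's x, y, z in m, then the turn, a rotation vector about the world's x, y, z in degrees. In form: [[gripper, x, y, z, ax, ay, az], ...]. A call has 1 to 5 rows; each row shifts and turns the commanded pose from where the row before left it; what a row does not reach is not made up. A row lasts 1/12 s, in which the tool goes at most 41.7 mm and 7.16 degrees, less where a joint would pass 70% of its speed; a pose out of reach is approached as far as the arm can. A call with a gripper value outside its range is refused whole. The fingers move at their own pace and stop on an object; "newtons" is the grip in N (left out, the last holds). Time passes only in rows, so rows that do not move let the fingers close. It gives the time, the measured TCP pose, the force, the opening and the grip force at its end, in the units of the state.
- status.state(): the state, without advancing time (a new reading comes with each control period).
- cams.grab_frame(name): name is "side" or "top"; returns a dict with "color" (480x640x3 uint8, red, green, blue), "intrinsics" (3x3 intrinsics, pixels), "R" (3x3) and "t" (3): a world point X has camera coordinates R X + t. Camera axes: x right, y down, z forward; pixel columns grow to the right and rows downward; lengths in mm; the calibration is good to about 2 mm. A picture is of the moment at which its call begins. There is no depth.
- env.job_done(): hands the job in; it is judged then, once.
Trained networks look in the newest picture that a camera, given by its name, has taken for a name from the list of things; names that differ only in an ending like _2 or _b are one class to them, and where a whole thing is asked for, a point or a joint stands for the part that bears it (a point fixed in the world has none). Each returns a list of dicts, best first, with "score" (0 to 1); they miss things now and then, are a little off and sometimes report something else, mostly with a low value. They report only what shows in the picture. A call takes as long as a camera call.
- finder.boxes_of(query, camera): "rect" ([left, top, width, height] in pixels, round what is visible of it).
- finder.trace(query, camera): "pixels" (480x640 bool, what is visible of it) and "rect" ([left, top, width, height] in pixels, round what is visible of it).
The state is a dict: "time_s": time; "qpos": joint angles; "qvel": joint speeds; "effort": joint torques, N m; "ee_pos": TCP position; "ee_rot": TCP orientation; "force": force on the tool from outside, world axes, zero at the start; "torque": the same for the moment, N m; "gripper_width": finger opening in mm; "gripper_force": force on a finger pad.
Only numpy, scipy, OpenCV 4.12 (cv2) and the standard library are available. Lean on these libraries where they do the work, as an engineer would, in place of code of your own. Each camera call takes 0.05 s, during which the arm holds its last target. There are 200 camera calls.

## Working session

There is one attempt and no reset: what is moved stays moved. The work goes in short steps, Python scripts to look and compute and a tool call to move; the robot and the scene stay as the last step left them, time stands still between calls to the robot, and variables do not carry over. Pictures are saved under pics/ and viewed, at most 10 in all, crops included, and the job is handed in when it is done.

Besides the shell and the picture viewer there is one more tool, called in YAML: its name, and indented under it one key for each argument. apply_moves: Moves the arm, as the interface text tells. Its arguments: {"type":"object","properties":{"increments":{"type":"array","items":{"type":"array","items":{"type":"number"}}},"newtons":{"type":"number"}},"required":["increments"]}

```bash
mkdir -p pics
cat > h.py <<'E'
import numpy as np, cv2
from workcell import status, cams, env, finder
def ray(f,u,v,z):
    K=np.array(f["intrinsics"]);R=np.array(f["R"]);t=np.array(f["t"])
    d=R.T@np.linalg.inv(K)@np.array([u,v,1.]);c=-R.T@t
    return c+d*(z-c[2])/d[2]
def proj(f,X):
    p=np.array(f["intrinsics"])@(np.array(f["R"])@np.array(X,float)+np.array(f["t"]));return p[:2]/p[2]
E
python3 - <<'E'
from h import *
for n in("top","side"):
    f=cams.grab_frame(n);cv2.imwrite(f"pics/{n}0.png",f["color"][:,:,::-1])
    print(n,-np.array(f["R"]).T@f["t"])
    for q,z in(("riser",95),("blue_bin",60),("yellow_bin",60),("gauge",119),("coupling",140),("tub",135),("nut1",108)):
        for d in finder.trace(q,n)[:6]:
            if d["score"]<.3: continue
            m=d["pixels"].astype(np.uint8);M=cv2.moments(m,True)
            u,v=M["m10"]/M["m00"],M["m01"]/M["m00"]
            print(q,round(d["score"],2),[int(x) for x in d["rect"]],int(M["m00"]),round(u),round(v),ray(f,u,v,z).round())
E
```

```text
top [466.67461796  46.7045978  931.64891325]
riser 0.93 [116, 125, 284, 230] 49192 256 242 [571. 163.  95.]
riser 0.74 [377, 138, 98, 81] 6850 424 177 [ 685. -121.   95.]
blue_bin 0.6 [373, 139, 104, 80] 6861 424 177 [ 695. -127.   60.]
yellow_bin 0.67 [386, 217, 102, 78] 6789 437 255 [ 555. -147.   60.]
gauge 0.92 [126, 208, 47, 38] 1022 144 227 [591. 345. 119.]
coupling 0.81 [281, 292, 39, 38] 425 297 311 [457.  90. 140.]
tub 0.79 [249, 137, 40, 36] 1005 266 156 [707. 146. 135.]
nut1 0.69 [299, 254, 14, 14] 123 307 261 [539.  77. 108.]
nut1 0.55 [310, 204, 12, 14] 87 318 210 [624.  60. 108.]
nut1 0.5 [205, 220, 19, 15] 134 213 227 [593. 233. 108.]
nut1 0.45 [119, 126, 280, 227] 48989 256 242 [569. 161. 108.]
nut1 0.39 [387, 214, 102, 83] 6721 437 255 [ 550. -137.  108.]
side [266.15775609 710.75110674 501.44250433]
riser 0.82 [78, 201, 358, 250] 49378 276 328 [547. 264.  95.]
blue_bin 0.94 [270, 187, 84, 30] 1607 312 202 [ 712. -156.   60.]
yellow_bin 0.69 [344, 195, 78, 33] 1638 384 213 [ 568. -175.   60.]
gauge 0.74 [174, 321, 51, 51] 1945 198 350 [587. 360. 119.]
coupling 0.94 [374, 238, 44, 46] 1871 392 261 [450. 122. 140.]
coupling 0.61 [243, 289, 20, 21] 299 253 300 [567. 279. 140.]
tub 0.66 [78, 203, 355, 247] 49279 276 328 [519. 308. 135.]
tub 0.63 [197, 223, 40, 38] 1247 219 242 [694. 171. 135.]
nut1 0.83 [295, 281, 20, 18] 297 306 290 [544. 190. 108.]
nut1 0.78 [243, 289, 21, 19] 356 253 300 [594. 242. 108.]
nut1 0.74 [289, 231, 13, 15] 216 297 239 [623.  70. 108.]
nut1 0.56 [332, 249, 19, 12] 231 342 255 [540.  85. 108.]
```

Run:
```python
import cv2
a=cv2.imread("pics/top0.png");cv2.imwrite("pics/top0c.png",cv2.resize(a[110:370,100:500],(800,520),interpolation=cv2.INTER_CUBIC))
```

```text
(no output)
```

View pics/top0c.png

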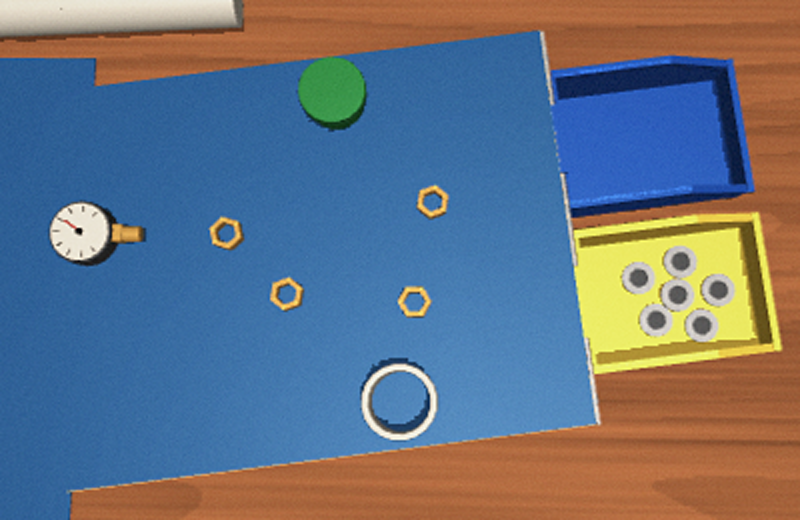

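View pics/side0.png

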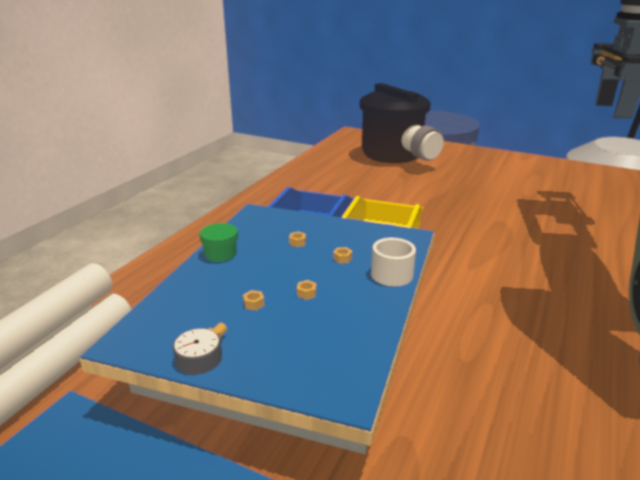

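The top crop shows the nuts at (432,201), (414,301), (287,294) and (226,233). The bin edge runs from (543,30) to (599,424), with the blue bin on the far-x half of it. The side view agrees.

Run:
```python
from h import *
f=cams.grab_frame("top");g=cams.grab_frame("side")
P=lambda u,v,z:ray(f,100+u/2,110+v/2,z)
a=P(543,30,95);b=P(599,424,95);print("edge",a.round(),b.round(),np.linalg.norm(a-b))
x=(a-b)/np.linalg.norm(a-b);yaw=np.degrees(np.arctan2(x[1],x[0]));y=np.array([-x[1],x[0],0]);m=(a+b)/2
print("yaw",yaw)
print("corner side nuts: side check of edge corners",ray(g,435,232,95).round(),ray(g,249,206,95).round(), ray(g,371,438,95).round(),ray(g,84,362,95).round())
L=lambda p:np.round([(p-m)@x,(p-m)@y])
for n,u,v,z in(("A",432,201,108),("B",414,301,108),("C",287,294,108),("D",226,233,108),("gauge",80,231,119),("stem tip",145,234,107),("coupl",399,400,140),("tub",332,90,135),("bb back L",553,72,89),("bb back R",570,214,89),("bb fr",733,62,60),("bbfr R",752,190,55)):
    p=P(u,v,z);print(n,p.round(),"local",L(p))
for n,u,v,z in(("A",297.5,238.5,101.5),("B",342.5,255,101.5),("C",306,290,101.5),("D",253.5,299.5,101.5),("coup",393,248,140),("tub",219,231,135),("gauge",197,342,119)):
    p=ray(g,u,v,z);print("side",n,p.round(),L(p))
```

```text
edge [776. -31.  95.] [441. -77.  95.] 338.3398764122057
yaw 7.745668520767335
corner side nuts: side check of edge corners [442. -73.  95.] [772. -22.  95.] [381. 370.  95.] [709. 411.  95.]
A [623.  63. 108.] local [ 30. 113.]
B [539.  76. 108.] local [-51. 138.]
C [544. 181. 108.] local [-32. 241.]
D [594. 233. 108.] local [ 25. 286.]
gauge [593. 351. 119.] local [ 39. 403.]
stem tip [593. 301. 107.] local [ 32. 354.]
coupl [459.  86. 140.] local [-129.  158.]
tub [709. 145. 135.] local [126. 183.]
bb back L [741. -40.  89.] local [133.  -4.]
bb back R [616. -54.  89.] local [ 8. -2.]
bb fr [ 761. -204.   60.] local [ 131. -169.]
bbfr R [ 645. -219.   55.] local [  15. -169.]
side A [628.  59. 102.] [ 35. 109.]
side B [543.  75. 102.] [-47. 136.]
side C [549. 182. 102.] [-27. 242.]
side D [600. 232. 102.] [ 30. 284.]
side coup [462.  87. 140.] [-126.  159.]
side tub [713. 144. 135.] [131. 182.]
side gauge [597. 350. 119.] [ 43. 402.]
```

Run:
```python
from h import *
s=status.state();print(s["ee_pos"],s["ee_rot"],s["qpos"],s["time_s"])
w=np.radians(8);R=np.array([[np.cos(w),-np.sin(w)],[np.sin(w),np.cos(w)]])
m=np.array([608.5,-51.]) 
yaw=np.radians(7.9);x=np.array([np.cos(yaw),np.sin(yaw)]);y=np.array([-x[1],x[0]])
N={"A":(625,61,62,50),"B":(541,76,52,50),"C":(546.5,181.5,65,50),"D":(597,232.5,68,42)}
for k,(a,b,tx,bk) in N.items():
    n=np.array([a,b]);T=m+tx*x-25*y;d=(T-n)/np.linalg.norm(T-n)
    st=n-bk*d;en=T+5*d-0*d
    print(k,"start",st.round(1),"end",en.round(1),"delta",(en-st).round(1),"len",np.linalg.norm(en-st).round(),"ang",np.degrees(np.arctan2(d[1],d[0])).round(1))
```

```text
[ 205.66257651 -536.95199245  227.99464425] [1.79994950e+02 1.46175322e-03 2.09585733e+01] [-7.01874819e+01  1.83090656e+01  8.96404319e+01 -1.43008950e-03
  7.20454239e+01 -1.14561450e+00] 0.9
A start [607.4 107.8] end [675.1 -71.9] delta [  67.7 -179.7] len 192.0 ang -69.3
B start [508.7 114.2] end [666.7 -72.4] delta [ 158.  -186.6] len 244.0 ang -49.7
C start [523.3 225.8] end [678.6 -71.3] delta [ 155.3 -297.1] len 335.0 ang -62.4
D start [585.9 273. ] end [680.6 -71.2] delta [  94.8 -344.2] len 357.0 ang -74.6
```

apply_moves:
  increments:
    - [-0.74, 0.02, 0.032, 0.004, 0, 0, 4.5]
    - [-0.74, 0.02, 0.032, 0.004, 0, 0, 4.5]
    - [-0.74, 0.02, 0.032, 0.004, 0, 0, 4.5]
    - [-0.74, 0.02, 0.032, 0.004, 0, 0, 4.5]
    - [-0.74, 0.02, 0.032, 0.004, 0, 0, 4.5]

```text
time_s: 1.32
ee_pos: [306.2, -375.4, 248.2]
ee_rot: [180.0, -0.0, 43.6]
force: [0.7, -0.2, 0.1]
gripper_width: 60.5
gripper_force: 0.0
```

apply_moves:
  increments:
    - [-0.74, 0.02, 0.032, 0, 0, 0, 4.5]
    - [-0.74, 0.02, 0.032, 0, 0, 0, 4.5]
    - [-0.74, 0.02, 0.032, 0, 0, 0, 4.5]
    - [-0.74, 0.02, 0.032, 0, 0, 0, 4.5]
    - [-0.74, 0.02, 0.032, 0, 0, 0, 4.5]

```text
time_s: 1.73
ee_pos: [406.3, -215.3, 248.3]
ee_rot: [180.0, 0.0, 66.2]
force: [0.5, -0.3, 0.1]
gripper_width: 27.5
gripper_force: 0.0
```

apply_moves:
  increments:
    - [-0.74, 0.02, 0.032, 0, 0, 0, 4.5]
    - [-0.74, 0.02, 0.032, 0, 0, 0, 4.5]
    - [-0.74, 0.02, 0.032, 0, 0, 0, 4.5]
    - [-0.74, 0.02, 0.032, 0, 0, 0, 4.5]
    - [-0.74, 0.02, 0.032, 0, 0, 0, 4.5]

```text
time_s: 2.15
ee_pos: [506.4, -55.1, 248.2]
ee_rot: [180.0, 0.0, 88.7]
force: [-0.4, 0.3, 0.7]
gripper_width: 11.8
gripper_force: 0.0
```

apply_moves:
  increments:
    - [-0.74, 0.02, 0.032, -0.01, 0, 0, 4.5]
    - [-0.74, 0.02, 0.032, -0.01, 0, 0, 4.5]
    - [-0.74, 0.02, 0.032, -0.01, 0, 0, 4.5]
    - [-0.74, 0.02, 0.032, -0.01, 0, 0, 4.5]
    - [-0.74, 0.02, 0.032, -0.01, 0, 0, 4.5]

```text
time_s: 2.57
ee_pos: [606.4, 104.9, 197.5]
ee_rot: [180.0, 0.0, 111.2]
force: [-0.1, -0.4, -0.2]
gripper_width: 11.8
gripper_force: 0.0
```

apply_moves:
  increments:
    - [-0.74, 0.001, 0.003, -0.03, 0, 0, 0]
    - [-0.74, 0, 0, -0.03, 0, 0, 0]
    - [-0.74, 0, 0, -0.015, 0, 0, 0]
    - [-0.74, 0, 0, -0.01, 0, 0, 0]
    - [-0.74, 0, 0, 0, 0, 0, 0]

```text
time_s: 2.98
ee_pos: [606.0, 106.0, 111.3]
ee_rot: [-179.9, -0.0, 111.0]
force: [0.2, -0.7, 0.7]
gripper_width: 11.5
gripper_force: 0.0
```

apply_moves:
  increments:
    - [-0.74, 0.004, -0.01, 0, 0, 0, 0]
    - [-0.74, 0.004, -0.01, 0, 0, 0, 0]
    - [-0.74, 0.005, -0.014, 0, 0, 0, 0]
    - [-0.74, 0.005, -0.014, 0, 0, 0, 0]
    - [-0.74, 0.006, -0.015, 0, 0, 0, 0]

```text
time_s: 3.4
ee_pos: [631.5, 41.1, 113.9]
ee_rot: [179.9, 0.0, 110.9]
force: [0.0, -0.0, 0.4]
gripper_width: 12.0
gripper_force: 0.3
```

Run:
```python
from h import *
f=cams.grab_frame("side");cv2.imwrite("pics/s1.png",cv2.resize(f["color"][170:400,140:480,::-1],(800,541)))
```

```text
(no output)
```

View pics/s1.png

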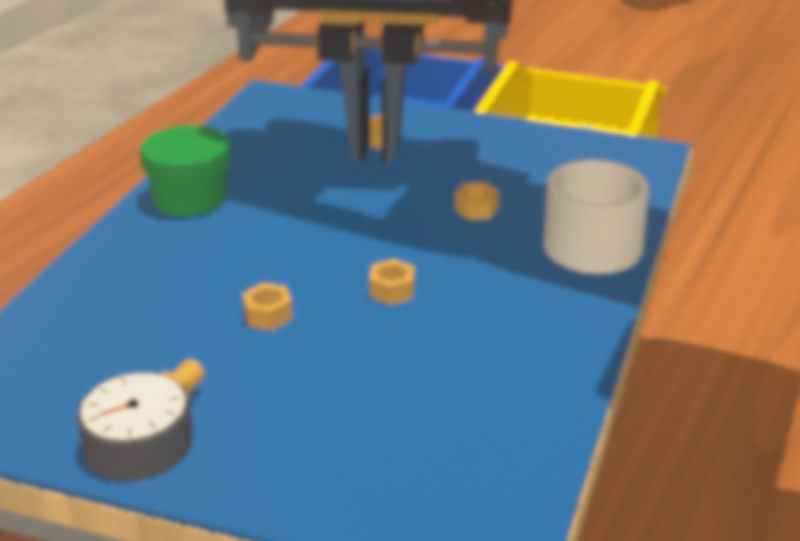

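The nut sits at (375,130), ahead of and between the two fingers. I'll keep pushing it over the edge.

apply_moves:
  increments:
    - [-0.74, 0.0055, -0.014, 0, 0, 0, 0]
    - [-0.74, 0.0055, -0.014, 0, 0, 0, 0]
    - [-0.74, 0.0055, -0.014, 0, 0, 0, 0]
    - [-0.74, 0.0055, -0.014, 0, 0, 0, 0]
    - [-0.74, 0.0055, -0.014, 0, 0, 0, 0]

```text
time_s: 3.87
ee_pos: [658.8, -28.6, 112.9]
ee_rot: [180.0, 0.0, 110.9]
force: [0.6, 0.5, -0.1]
gripper_width: 12.2
gripper_force: 0.0
```

apply_moves:
  increments:
    - [-0.74, 0.0055, -0.014, 0, 0, 0, 0]
    - [-0.74, 0.0055, -0.014, 0, 0, 0, 0]
    - [-0.74, 0.0055, -0.014, 0, 0, 0, 0]
    - [-0.74, 0, 0, 0, 0, 0, 0]
    - [-0.74, 0, 0, 0.02, 0, 0, 0]

```text
time_s: 4.28
ee_pos: [672.3, -69.7, 128.8]
ee_rot: [-179.6, -0.3, 110.9]
force: [-0.8, -0.3, -0.2]
gripper_width: 11.6
gripper_force: 0.0
```

```bash
cat > look.py <<'E'
from h import *
import sys
f=cams.grab_frame("top")
cv2.imwrite(f"pics/{sys.argv[1]}.png",cv2.resize(f["color"][110:370,100:500,::-1],(800,520)))
for d in finder.trace("nut1","top"):
    if d["score"]>.25 and d["pixels"].sum()<600:
        v,u=np.nonzero(d["pixels"]);print(round(d["score"],2),round(u.mean()),round(v.mean()),ray(f,u.mean(),v.mean(),105).round())
E
python3 look.py t1
```

```text
0.7 243 256 [545. 183. 105.]
0.6 213 226 [595. 234. 105.]
```

View pics/t1.png

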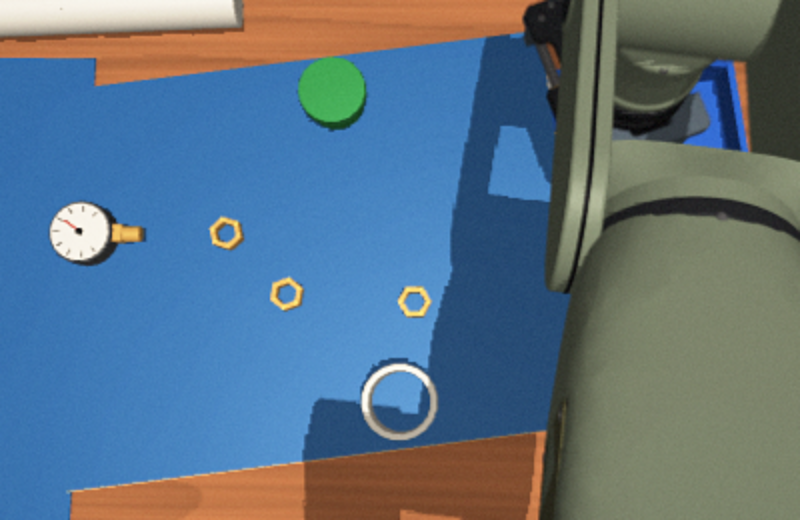

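Nut A is off the mat; B, C and D haven't moved. Next is B.

apply_moves:
  increments:
    - [-0.74, -0.01, 0.01, 0.03, 0, 0, 2.4]
    - [-0.74, -0.02, 0.023, 0.02, 0, 0, 2.4]
    - [-0.74, -0.02, 0.023, 0, 0, 0, 2.4]
    - [-0.74, -0.021, 0.024, 0, 0, 0, 2.4]
    - [-0.74, -0.021, 0.024, 0, 0, 0, 2.4]

```text
time_s: 4.8
ee_pos: [581.6, 36.4, 183.1]
ee_rot: [179.9, 0.0, 123.1]
force: [0.1, 0.4, -1.2]
gripper_width: 11.8
gripper_force: 0.0
```

apply_moves:
  increments:
    - [-0.74, -0.021, 0.024, 0, 0, 0, 2.4]
    - [-0.74, -0.021, 0.024, 0, 0, 0, 2.4]
    - [-0.74, -0.02, 0.023, 0, 0, 0, 2.4]
    - [-0.74, -0.008, 0.008, 0, 0, 0, 0]
    - [-0.74, 0, 0, 0, 0, 0, 0]

```text
time_s: 5.22
ee_pos: [510.7, 115.8, 182.9]
ee_rot: [-180.0, -0.0, 130.3]
force: [0.3, -0.4, -0.1]
gripper_width: 11.9
gripper_force: 0.0
```

apply_moves:
  increments:
    - [-0.74, -0.001, -0.001, -0.03, 0, 0, 0]
    - [-0.74, 0, 0, -0.025, 0, 0, 0]
    - [-0.74, 0, 0, -0.01, 0, 0, 0]
    - [-0.74, 0, 0, -0.005, 0, 0, 0]
    - [-0.74, 0, 0, 0, 0, 0, 0]

```text
time_s: 5.63
ee_pos: [512.0, 112.4, 112.1]
ee_rot: [-179.9, -0.0, 130.1]
force: [0.5, 1.0, 0.5]
gripper_width: 11.7
gripper_force: 0.0
```

apply_moves:
  increments:
    - [-0.74, 0.006, -0.007, 0, 0, 0, 0]
    - [-0.74, 0.006, -0.007, 0, 0, 0, 0]
    - [-0.74, 0.008, -0.0095, 0, 0, 0, 0]
    - [-0.74, 0.009, -0.0106, 0, 0, 0, 0]
    - [-0.74, 0.009, -0.0106, 0, 0, 0, 0]

```text
time_s: 6.05
ee_pos: [551.2, 67.0, 113.7]
ee_rot: [179.9, 0.1, 130.1]
force: [0.1, 0.3, 0.6]
gripper_width: 11.6
gripper_force: 0.2
```

apply_moves:
  increments:
    - [-0.74, 0.009, -0.0106, 0, 0, 0, 0]
    - [-0.74, 0.009, -0.0106, 0, 0, 0, 0]
    - [-0.74, 0.009, -0.0106, 0, 0, 0, 0]
    - [-0.74, 0.009, -0.0106, 0, 0, 0, 0]
    - [-0.74, 0.009, -0.0106, 0, 0, 0, 0]

```text
time_s: 6.47
ee_pos: [595.6, 14.1, 112.9]
ee_rot: [180.0, -0.0, 130.1]
force: [0.4, 0.7, 0.7]
gripper_width: 11.8
gripper_force: 0.2
```

Run:
```python
from h import *
f=cams.grab_frame("side");cv2.imwrite("pics/s2.png",cv2.resize(f["color"][170:400,140:480,::-1],(800,541)))
```

```text
(no output)
```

View pics/s2.png

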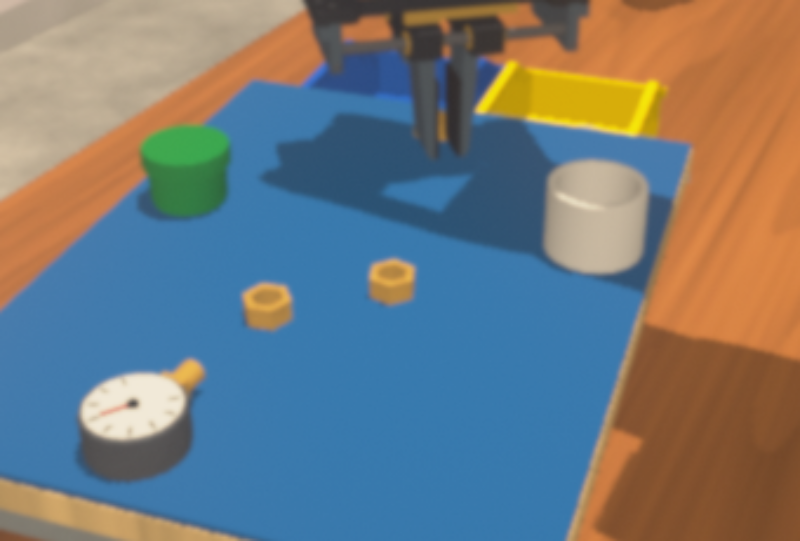

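The nut at (430,125) is still centred ahead of the fingers. I'll finish pushing it off.

apply_moves:
  increments:
    - [-0.74, 0.0092, -0.0106, 0, 0, 0, 0]
    - [-0.74, 0.0092, -0.0106, 0, 0, 0, 0]
    - [-0.74, 0.0092, -0.0106, 0, 0, 0, 0]
    - [-0.74, 0.0092, -0.0106, 0, 0, 0, 0]
    - [-0.74, 0.0092, -0.0106, 0, 0, 0, 0]

```text
time_s: 6.93
ee_pos: [641.7, -38.8, 113.0]
ee_rot: [180.0, 0.0, 130.2]
force: [0.0, 0.1, -0.0]
gripper_width: 11.7
gripper_force: 0.0
```

apply_moves:
  increments:
    - [-0.74, 0.0092, -0.0106, 0, 0, 0, 0]
    - [-0.74, 0.0092, -0.0106, 0, 0, 0, 0]
    - [-0.74, 0.0092, -0.0106, 0, 0, 0, 0]
    - [-0.74, 0, 0, 0, 0, 0, 0]
    - [-0.74, 0, 0, 0.02, 0, 0, 0]

```text
time_s: 7.35
ee_pos: [666.2, -70.0, 128.7]
ee_rot: [-179.7, -0.4, 130.1]
force: [-0.5, 0.3, -0.6]
gripper_width: 12.0
gripper_force: 0.0
```

apply_moves:
  increments:
    - [-0.74, -0.008, 0.016, 0.025, 0, 0, -1.5]
    - [-0.74, -0.015, 0.031, 0.01, 0, 0, -1.5]
    - [-0.74, -0.015, 0.031, 0, 0, 0, -1.5]
    - [-0.74, -0.015, 0.031, 0, 0, 0, -1.5]
    - [-0.74, -0.015, 0.031, 0, 0, 0, -1.5]

```text
time_s: 7.77
ee_pos: [599.3, 71.8, 168.4]
ee_rot: [180.0, -0.0, 122.6]
force: [-0.6, 0.1, 0.2]
gripper_width: 11.9
gripper_force: 0.0
```

apply_moves:
  increments:
    - [-0.74, -0.015, 0.031, 0, 0, 0, -1.5]
    - [-0.74, -0.015, 0.031, 0, 0, 0, -1.5]
    - [-0.74, -0.015, 0.031, 0, 0, 0, -1.5]
    - [-0.74, -0.015, 0.031, 0, 0, 0, -0.5]
    - [-0.74, -0.015, 0.031, 0, 0, 0, 0]

```text
time_s: 8.18
ee_pos: [524.0, 226.9, 168.1]
ee_rot: [-180.0, -0.0, 117.6]
force: [-0.1, 0.1, -0.5]
gripper_width: 12.1
gripper_force: 0.0
```

```bash
python3 look.py t2
```

```text
0.66 211 225 [598. 237. 105.]
0.65 243 257 [544. 182. 105.]
```

View pics/t2.png

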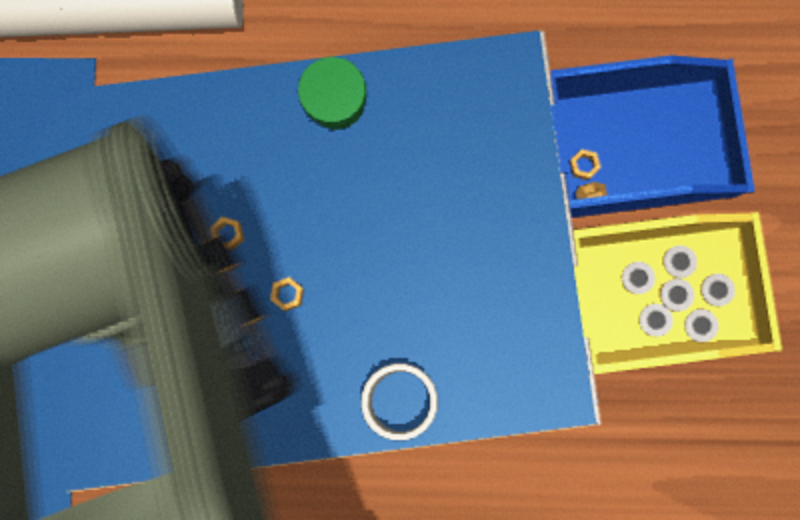

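Both A (586,163) and B (590,190) are in the blue bin, towards its low-x side. I'll aim a little further +x for the last two.

apply_moves:
  increments:
    - [-0.74, -0.003, -0.002, -0.025, 0, 0, 1.3]
    - [-0.74, 0, 0, -0.018, 0, 0, 0]
    - [-0.74, 0, 0, -0.009, 0, 0, 0]
    - [-0.74, 0, 0, -0.004, 0, 0, 0]
    - [-0.74, 0, 0, 0, 0, 0, 0]

```text
time_s: 8.7
ee_pos: [522.3, 223.0, 111.3]
ee_rot: [-179.9, -0.0, 118.9]
force: [0.4, 0.1, 0.2]
gripper_width: 11.8
gripper_force: 0.0
```

apply_moves:
  increments:
    - [-0.74, 0.0045, -0.008, 0, 0, 0, 0]
    - [-0.74, 0.0045, -0.008, 0, 0, 0, 0]
    - [-0.74, 0.006, -0.011, 0, 0, 0, 0]
    - [-0.74, 0.0075, -0.0135, 0, 0, 0, 0]
    - [-0.74, 0.0075, -0.0135, 0, 0, 0, 0]

```text
time_s: 9.12
ee_pos: [553.5, 168.1, 112.8]
ee_rot: [179.9, 0.0, 118.9]
force: [0.7, 1.0, 1.2]
gripper_width: 11.7
gripper_force: 0.2
```

apply_moves:
  increments:
    - [-0.74, 0.0075, -0.0135, 0, 0, 0, 0]
    - [-0.74, 0.0075, -0.0135, 0, 0, 0, 0]
    - [-0.74, 0.0075, -0.0135, 0, 0, 0, 0]
    - [-0.74, 0.0075, -0.0135, 0, 0, 0, 0]
    - [-0.74, 0.0075, -0.0135, 0, 0, 0, 0]

```text
time_s: 9.53
ee_pos: [590.8, 100.2, 112.6]
ee_rot: [179.9, 0.0, 118.9]
force: [-1.1, 0.3, 0.1]
gripper_width: 11.9
gripper_force: 0.2
```

apply_moves:
  increments:
    - [-0.74, 0.0075, -0.0135, 0, 0, 0, 0]
    - [-0.74, 0.0075, -0.0135, 0, 0, 0, 0]
    - [-0.74, 0.0075, -0.0135, 0, 0, 0, 0]
    - [-0.74, 0.0075, -0.0135, 0, 0, 0, 0]
    - [-0.74, 0.0075, -0.0135, 0, 0, 0, 0]

```text
time_s: 9.95
ee_pos: [628.0, 33.2, 111.9]
ee_rot: [180.0, -0.0, 119.0]
force: [-0.3, 1.0, 0.7]
gripper_width: 11.5
gripper_force: 0.2
```

Run:
```python
from h import *
f=cams.grab_frame("side");cv2.imwrite("pics/s3.png",cv2.resize(f["color"][170:400,140:480,::-1],(800,541)))
```

```text
(no output)
```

View pics/s3.png

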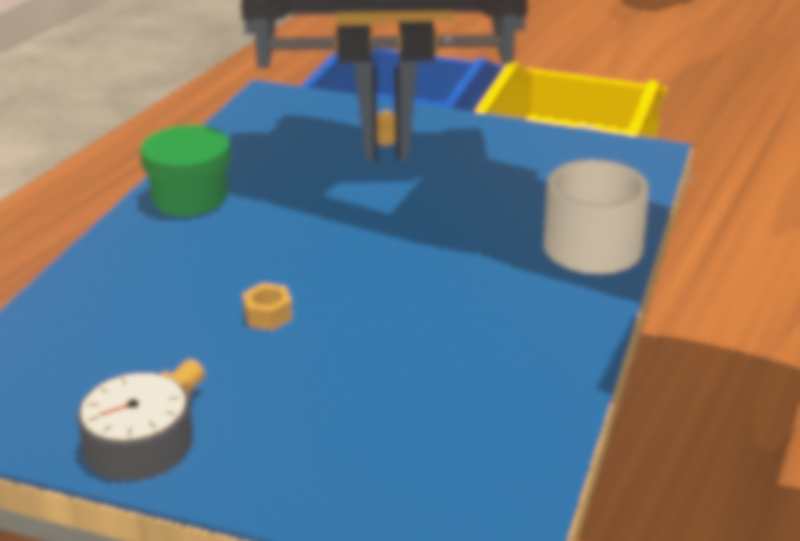

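Nut C at (385,128) is centred ahead of the fingers. I'll push it off, then go to D.

apply_moves:
  increments:
    - [-0.74, 0.0075, -0.0135, 0, 0, 0, 0]
    - [-0.74, 0.0075, -0.0135, 0, 0, 0, 0]
    - [-0.74, 0.0075, -0.0135, 0, 0, 0, 0]
    - [-0.74, 0.0075, -0.0135, 0, 0, 0, 0]
    - [-0.74, 0.0075, -0.0135, 0, 0, 0, 0]

```text
time_s: 10.42
ee_pos: [665.6, -34.4, 111.9]
ee_rot: [180.0, 0.0, 119.0]
force: [-0.0, 1.4, 0.4]
gripper_width: 12.0
gripper_force: 0.0
```

apply_moves:
  increments:
    - [-0.74, 0.0075, -0.0135, 0, 0, 0, 0]
    - [-0.74, 0.0075, -0.0135, 0, 0, 0, 0]
    - [-0.74, 0.004, -0.007, 0, 0, 0, 0]
    - [-0.74, 0, 0, 0, 0, 0, 0]
    - [-0.74, 0, 0, 0.02, 0, 0, 0]

```text
time_s: 10.83
ee_pos: [681.2, -67.1, 127.7]
ee_rot: [-179.6, -0.3, 118.9]
force: [-0.1, -0.4, 0.1]
gripper_width: 11.5
gripper_force: 0.0
```

apply_moves:
  increments:
    - [-0.74, -0.005, 0.018, 0.025, 0, 0, -1.5]
    - [-0.74, -0.0092, 0.032, 0.01, 0, 0, -1.5]
    - [-0.74, -0.0092, 0.032, 0, 0, 0, -1.5]
    - [-0.74, -0.0092, 0.032, 0, 0, 0, -1.5]
    - [-0.74, -0.0092, 0.032, 0, 0, 0, -1.5]

```text
time_s: 11.25
ee_pos: [641.0, 80.8, 167.5]
ee_rot: [180.0, -0.0, 111.4]
force: [0.9, -0.9, -1.0]
gripper_width: 12.0
gripper_force: 0.0
```

apply_moves:
  increments:
    - [-0.74, -0.0092, 0.032, 0, 0, 0, -1.5]
    - [-0.74, -0.0092, 0.032, 0, 0, 0, -1.5]
    - [-0.74, -0.0092, 0.032, 0, 0, 0, -1.2]
    - [-0.74, -0.0092, 0.032, 0, 0, 0, 0]
    - [-0.74, -0.0092, 0.032, 0, 0, 0, 0]

```text
time_s: 11.67
ee_pos: [594.6, 241.0, 167.1]
ee_rot: [-180.0, -0.0, 107.3]
force: [0.5, 1.3, 0.8]
gripper_width: 12.0
gripper_force: 0.0
```

apply_moves:
  increments:
    - [-0.74, -0.0092, 0.032, 0, 0, 0, 0]
    - [-0.74, 0, 0, 0, 0, 0, 0]

```text
time_s: 11.83
ee_pos: [584.2, 277.1, 167.0]
ee_rot: [-180.0, -0.2, 107.6]
force: [-0.2, -0.5, 0.8]
gripper_width: 11.4
gripper_force: 0.0
```

apply_moves:
  increments:
    - [-0.74, 0, -0.003, 0, 0, 0, 0]
    - [-0.74, 0, 0, -0.01, 0, 0, 0]

```text
time_s: 12.0
ee_pos: [587.5, 268.1, 158.7]
ee_rot: [179.8, 0.0, 107.3]
force: [-0.2, -0.2, 0.5]
gripper_width: 12.0
gripper_force: 0.0
```

Run:
```python
from h import *
f=cams.grab_frame("side");cv2.imwrite("pics/s4.png",cv2.resize(f["color"][170:400,140:480,::-1],(800,541)))
print(status.state()["ee_pos"])
```

```text
[586.18078691 266.94680505 155.17358285]
```

View pics/s4.png

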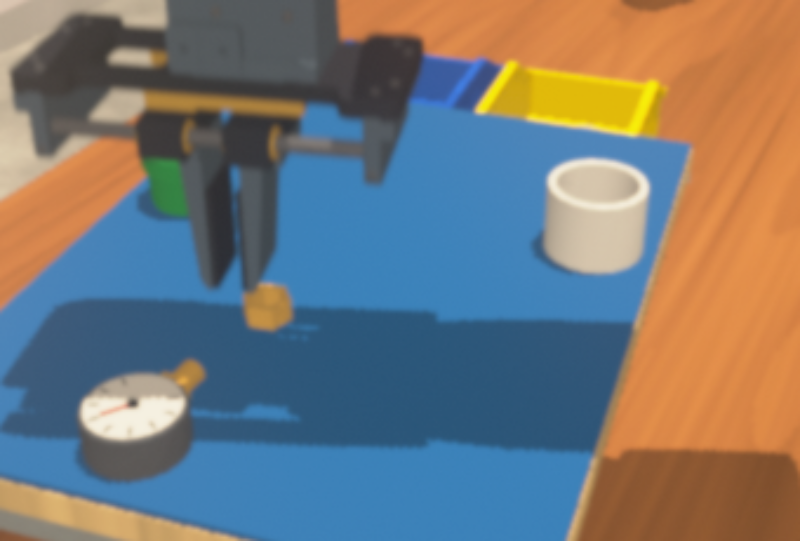

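The fingers hover just behind nut D (268,305), clear of the gauge stem. I'll back off slightly, lower and sweep.

apply_moves:
  increments:
    - [-0.74, -0.001, 0.003, 0, 0, 0, 0]
    - [-0.74, 0, 0, -0.02, 0, 0, 0]
    - [-0.74, 0, 0, -0.014, 0, 0, 0]
    - [-0.74, 0, 0, -0.009, 0, 0, 0]
    - [-0.74, 0, 0, 0, 0, 0, 0]

```text
time_s: 12.47
ee_pos: [584.7, 269.6, 111.6]
ee_rot: [-179.7, 0.0, 107.2]
force: [-0.1, 0.1, 0.9]
gripper_width: 12.1
gripper_force: 0.0
```

apply_moves:
  increments:
    - [-0.74, 0.0025, -0.008, 0, 0, 0, 0]
    - [-0.74, 0.0025, -0.008, 0, 0, 0, 0]
    - [-0.74, 0.0035, -0.0115, 0, 0, 0, 0]
    - [-0.74, 0.0043, -0.014, 0, 0, 0, 0]
    - [-0.74, 0.0043, -0.014, 0, 0, 0, 0]

```text
time_s: 12.88
ee_pos: [603.7, 213.9, 114.8]
ee_rot: [179.9, 0.0, 107.2]
force: [0.1, 0.6, 0.7]
gripper_width: 12.0
gripper_force: 0.2
```

apply_moves:
  increments:
    - [-0.74, 0.0043, -0.014, 0, 0, 0, 0]
    - [-0.74, 0.0043, -0.014, 0, 0, 0, 0]
    - [-0.74, 0.0043, -0.014, 0, 0, 0, 0]
    - [-0.74, 0.0043, -0.014, 0, 0, 0, 0]
    - [-0.74, 0.0043, -0.014, 0, 0, 0, 0]

```text
time_s: 13.3
ee_pos: [624.8, 143.9, 114.0]
ee_rot: [180.0, 0.0, 107.2]
force: [-0.8, 0.3, 0.1]
gripper_width: 12.0
gripper_force: 0.2
```

apply_moves:
  increments:
    - [-0.74, 0.0043, -0.014, 0, 0, 0, 0]
    - [-0.74, 0.0043, -0.014, 0, 0, 0, 0]
    - [-0.74, 0.0043, -0.014, 0, 0, 0, 0]
    - [-0.74, 0.0043, -0.014, 0, 0, 0, 0]
    - [-0.74, 0.0043, -0.014, 0, 0, 0, 0]

```text
time_s: 13.72
ee_pos: [646.3, 74.1, 113.9]
ee_rot: [180.0, 0.0, 107.3]
force: [0.2, 0.2, 0.5]
gripper_width: 11.9
gripper_force: 0.1
```

Run:
```python
from h import *
f=cams.grab_frame("side");cv2.imwrite("pics/s5.png",cv2.resize(f["color"][170:400,140:480,::-1],(800,541)))
```

```text
(no output)
```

View pics/s5.png

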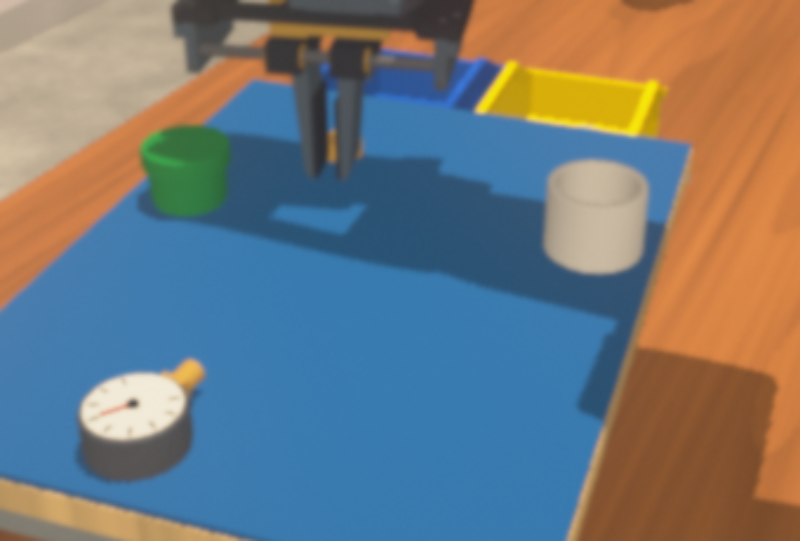

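Nut D (340,148) is still ahead of the fingers. I'll finish pushing it, then retreat.

apply_moves:
  increments:
    - [-0.74, 0.0043, -0.014, 0, 0, 0, 0]
    - [-0.74, 0.0043, -0.014, 0, 0, 0, 0]
    - [-0.74, 0.0043, -0.014, 0, 0, 0, 0]
    - [-0.74, 0.0043, -0.014, 0, 0, 0, 0]
    - [-0.74, 0.0043, -0.014, 0, 0, 0, 0]

```text
time_s: 14.18
ee_pos: [667.8, 4.1, 114.0]
ee_rot: [180.0, 0.0, 107.3]
force: [0.2, 0.8, 0.1]
gripper_width: 11.9
gripper_force: 0.1
```

apply_moves:
  increments:
    - [-0.74, 0.0043, -0.014, 0, 0, 0, 0]
    - [-0.74, 0.0043, -0.014, 0, 0, 0, 0]
    - [-0.74, 0.0043, -0.014, 0, 0, 0, 0]
    - [-0.74, 0.0043, -0.014, 0, 0, 0, 0]
    - [-0.74, 0.0043, -0.014, 0, 0, 0, 0]

```text
time_s: 14.6
ee_pos: [689.3, -66.0, 114.0]
ee_rot: [180.0, 0.0, 107.3]
force: [0.3, -0.2, -1.4]
gripper_width: 11.9
gripper_force: 0.0
```

apply_moves:
  increments:
    - [-0.74, 0, 0, 0, 0, 0, 0]
    - [-0.74, 0, 0, 0.03, 0, 0, 0]
    - [-0.74, -0.01, 0.025, 0.03, 0, 0, 0]
    - [-0.74, -0.015, 0.035, 0.01, 0, 0, 0]
    - [-0.74, -0.015, 0.035, 0, 0, 0, 0]

```text
time_s: 15.02
ee_pos: [650.5, 31.1, 187.8]
ee_rot: [179.6, 0.1, 107.1]
force: [0.5, 0.2, 0.9]
gripper_width: 12.0
gripper_force: 0.0
```

apply_moves:
  increments:
    - [-0.74, -0.015, 0.035, 0, 0, 0, 0]
    - [-0.74, -0.015, 0.035, 0, 0, 0, 0]
    - [-0.74, -0.015, 0.035, 0, 0, 0, 0]
    - [-0.74, -0.015, 0.035, 0, 0, 0, 0]
    - [-0.74, -0.015, 0.035, 0, 0, 0, 0]

```text
time_s: 15.43
ee_pos: [572.6, 207.4, 184.2]
ee_rot: [180.0, -0.0, 107.3]
force: [-0.4, 0.4, 0.4]
gripper_width: 11.4
gripper_force: 0.0
```

```bash
python3 look.py t3
```

```text
0.67 395 205 [634. -69. 105.]
0.66 401 168 [697. -80. 105.]
```

View pics/t3.png

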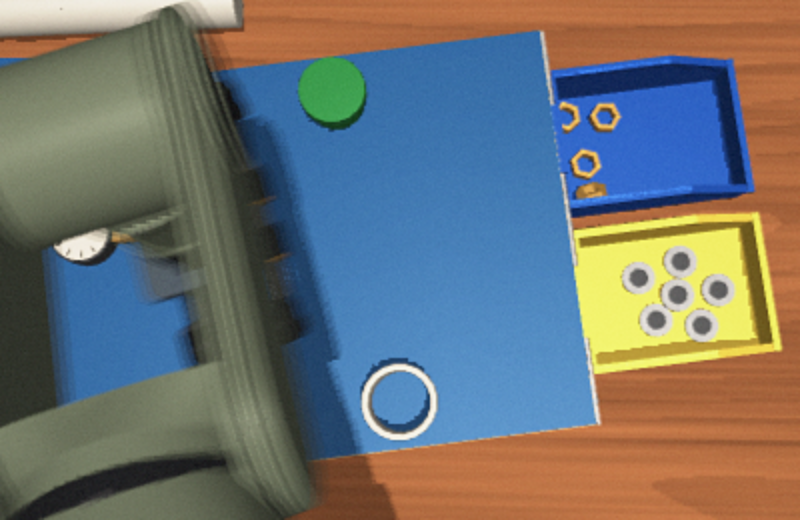

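All four nuts are in the blue bin, at (568,117), (605,117), (586,163) and (590,190). The first is partly hidden behind the mat edge. The tub, coupling and gauge are where they started.

apply_moves:
  increments:
    - [-0.74, 0, 0, 0.02, 0, 0, 0]
    - [-0.74, 0, 0, 0, 0, 0, 0]
    - [-0.74, 0, 0, 0, 0, 0, 0]
    - [-0.74, 0, 0, 0, 0, 0, 0]
    - [-0.74, 0, 0, 0, 0, 0, 0]

```text
time_s: 15.95
ee_pos: [573.7, 204.8, 203.1]
ee_rot: [-179.9, 0.0, 107.2]
force: [-0.6, 0.4, -0.8]
gripper_width: 11.9
gripper_force: 0.0
```

```bash
python3 -c "
from h import *
print(env.job_done())"
```

```text
the job is handed in; nothing more can be done
None
```

I swept all four nuts into the blue bin, left the gauge, coupling and tub where they stood, and handed the job in at about 16 s; no verdict came back.

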